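# Spin-test a cup on the banding wheel and park its handle at the pen

### The job

Check that the cup runs true on the banding wheel before it is lined: with a fingertip flick the wheel into a brisk spin and let it coast untouched while the cup's handle goes past the pen of the lining gauge at least once. When the handle next comes round, brake the wheel with a fingertip on its head so that it stays at rest with the handle pointing straight at the pen, then take the hand away. Touch only the wheel: the cup must ride along without being touched, shifted or lifted, and the gauge and everything else on the table stay as they are.

Things in the scene. Friction and masses are not known exactly. Their poses are not given: they have to be found in the camera images.
- wheel_base: Grey cast foot of the banding wheel (a decorator's turntable), fixed to the table: round foot 160 mm across, 11 mm high at its edge, with a central column. Origin on the table on the wheel's vertical axis, z up; its x axis points level from the wheel's axis towards the gauge's pen, so the handle is on the mark when it lies along this +x axis.
- wheel (a joint): Turn of the wheel head about its vertical axis, rad, counter-clockwise from above positive, unlimited, counting whole turns; it starts anywhere. It runs on a ball bearing, freely either way (inertia about 0.010 kg m2), loses roughly 0.2 to 0.5 rad/s of its speed each second, and stays where it is stopped.
- wheel_top (a point): Centre of the wheel head's flat top face, on the axis, 85 mm above the table. The head is a smooth dark anodised disc, 250 mm across, 12 mm thick, rigid downwards, without grips: a finger turns or brakes it by rubbing friction (coefficient near 1). Its top is bare from 70 mm off the axis out to the rim at 125 mm.
- cup: Plain white cup standing loose on the centre of the wheel head, carried round with it by friction: 84 mm across at the rim, 52 mm at the foot, 66 mm high, about 240 g, with one ear handle. Origin at the centre of its underside, z up, x axis towards the handle.
- cup_handle (a point): Outermost point of the cup's handle, 70 mm from the cup's axis and 36 mm above its foot; the handle is 8 mm thick and spans 14 to 56 mm above the foot.
- gauge: Lining gauge, fixed to the table beside the wheel: dark iron foot 75 x 56 x 20 mm, upright steel column 13 mm thick to 205 mm above the table, and a level arm with a pale wooden pen that points at the wheel's axis 121 mm above the table. Origin at the centre of the foot's underside; its -x axis points at the wheel's axis.
- pen_tip (a point): Tip of the gauge's pen, 78 to 98 mm from the wheel's axis and 36 mm above the wheel head; the cup's handle passes clear in front of it.
- ink_bottle: Bystander: small amber jar of ink near the gauge, 44 mm across, 68 mm high; origin under its centre.
- spare_cup: Bystander: a second white cup of the same kind, standing on the table beside the gauge; origin under its centre, x axis towards its handle.
- brush: Bystander: brush 187 mm long, 9 mm thick, lying on the table by the wheel; origin under its middle, x axis towards the bristles.
- sprayer: Bystander: clear spray bottle, 76 mm across, 159 mm high; origin under its centre.
- water_jar: Bystander: glass beaker, 68 mm across, 85 mm high; origin under its centre.
- marker: Bystander: marker pen 136 mm long, 15 mm thick, lying on the table; origin under its middle.
- ink_flask: Bystander: black bottle with a white cap, 60 mm across, 150 mm high; origin under its centre.
Things that resemble listed ones, but are neither listed nor needed, are in the scene too. Leave any blue look-alike of the cup alone.

How it is judged (in metres and radians):
On the way, in this order (a step that is already met when the one before it is completed fails the run):
1. the wheel has been flicked and spins free, untouched, faster than 0.5 rad/s (handle not yet at the pen) ((velocity of joint wheel above 0.5 rad/s or velocity of joint wheel below -0.5 rad/s) and contact force between the fingers and wheel_base below 0.05 N and x of cup_handle in the frame of wheel_base below 0.06 m), for 0.03 s.
2. still untouched, the handle goes past the pen ((velocity of joint wheel above 0.2 rad/s or velocity of joint wheel below -0.2 rad/s) and contact force between the fingers and wheel_base below 0.05 N and x of cup_handle in the frame of wheel_base above 0.064 m).
3. still untouched, the handle goes on round to the far side ((velocity of joint wheel above 0.2 rad/s or velocity of joint wheel below -0.2 rad/s) and contact force between the fingers and wheel_base below 0.05 N and x of cup_handle in the frame of wheel_base below -0.05 m).
4. a fingertip on the wheel brings it to rest as the handle comes round again (within 60 degrees of the pen) (contact force between the fingers and wheel_base above 0.1 N and velocity of joint wheel between -0.3 and 0.3 rad/s and x of cup_handle in the frame of wheel_base above 0.035 m), for 0.05 s.
At the end, for the whole second after the job is handed in: The wheel is at rest (below 0.03 rad/s) with the cup's handle pointing at the pen to within 10 degrees; the cup still stands upright on the wheel within 8 mm of its centre; all the bystanders are within 20 mm of where they stood (x of cup_handle in the frame of wheel_base above 0.05 m and y of cup_handle in the frame of wheel_base between -0.0122 and 0.0122 m and velocity of joint wheel between -0.03 and 0.03 rad/s and linear speed of cup below 0.02 m/s and horizontal distance between cup and wheel_top below 0.008 m and angle between cup's own z axis and vertical below 0.05 rad and height (world z) of cup between 0.082 and 0.089 m and distance of each of ink_bottle, spare_cup, brush, sprayer, water_jar, marker, ink_flask from where it was at the start of the episode below 0.02 m); the robot touches nothing.
It fails at once if the cup is touched by the robot (contact force between any of the fingers, the arm and cup above 0.3 N).
It fails at once if the wheel is touched with anything but the fingers (contact force between the arm and wheel_base above 0.5 N).
It fails at once if the cup is lifted or shifted off the middle of the wheel (horizontal distance between cup and wheel_top above 0.012 m or height (world z) of cup above 0.092 m).
It fails at once if the gauge is touched by the robot (contact force between any of the fingers, the arm and gauge above 0.5 N).
It fails at once if a bystander is moved by more than 20 mm (distance of any of ink_bottle, spare_cup, brush, sprayer, water_jar, marker, ink_flask from where it was at the start of the episode above 0.02 m).
It also fails if it takes over 54 s, if anything falls off the work surface, if the arm or the gripper's body presses on something with over 40 N, if the wrist force passes 120 N, or if a joint passes its speed limit or range.

### The arm

A 6-joint arm with a two-finger parallel gripper is mounted at the origin on the work surface. World frame = base frame: x ahead of the robot, y to its left, z up, the work surface at z = 0. Lengths are in m, angles in degrees, forces in N, time in s.
With the tool pointing down it reaches from about 0.375 to 0.9 m from the base axis. Payload 3.1 kg.
Tool frame: the origin (TCP) lies on the centre line of the jaws, within the pads' length; the fingertips stand 25 mm ahead of it and the grasp point (between the pads) lies 6 mm ahead of it; z points along the fingers, y is the line along which they close (so a half turn about z gives the same grasp; the last joint's range is limited). The gripper opens to 87 mm and grips with 3 to 60 N. Pads are 19 mm wide; open, the fingers measure 117 mm over their backs; the gripper's body (75 mm by 190 mm) begins 51 mm behind the grasp point.
Start: joints at [-86.259, 30.224, 82.088, -0, 67.689, -10.227], TCP at [0.151, -0.606, 0.248] pointing down, gripper open.
Joint ranges: [-176.69, 176.69], [-43.24, 126.21], [12.49, 139.97], [-82, 262], [0, 151.66], [-163.58, 163.58]. Speed limits (degrees/s): [159.86, 159.86, 180, 180, 180, 180].

### API

Orientations are given as a 3x3 rotation matrix whose columns are the frame's x, y, z axes.
In Python, from rig import * gives the robot as it stands.
- The arm moves only by the tool step_arm, never from a script. Its argument "steps" is a list of rows, each a list of 7 numbers: the shift along the tool's x, y, z normalised to -1 to 1, where 1 is 0.3 m, then the turn, a rotation vector about the tool's x, y, z normalised to -1 to 1, where 1 is 45 degrees, then the gripper's target within -1 to 1 (shut at 1, half-way at 0, fully open at -1). A call has 1 to 8 rows; each row is the pose to reach, as a shift and turn from the pose commanded when the call began, along the tool's axes at that moment; what a row does not reach only later rows make up. A row lasts 1/12 s, in which the tool goes at most 41.7 mm and 7.16 degrees, less where a joint would pass 70% of its speed; a pose out of reach is approached as far as the arm can. A call with a number of a shift or a turn outside -1 to 1 is refused whole. A call with a gripper value outside its range is refused whole. The fingers move at their own pace and stop on an object; the grip force is fixed at half the most. Time passes only in rows, so rows that repeat a pose let the fingers close. It gives the time, the measured TCP pose, the force, the opening and the grip force at its end, in the units of the state.
- read_state(): the state, without advancing time (a new reading comes with each control period).
- capture(name): name is "side" or "top" or "wrist"; returns a dict with "image" (384x512x3 uint8, red, green, blue), "vertical_fov" (degrees; the focal length in pixels is half the picture's height over the tangent of half this angle, whatever the lens; pixels are square), "cx", "cy" (the principal point, pixels), "world_from_camera" (4x4, takes a point from camera to world coordinates); the wrist camera has in their place "T_tool_cam" (4x4, takes a point from camera to tool coordinates, whose origin is the TCP and whose axes are the flange's). Camera axes: x right, y down, z forward; pixel columns grow to the right and rows downward; lengths in m; the calibration is good to about 2 mm. A picture is of the moment at which its call begins: read the wrist's pose just before it. There is no depth.
- hand_in(): hands the job in; it is judged then, once.
The state is a dict: "time_s": time; "joint_positions": joint angles; "qvel": joint speeds; "tau": joint torques, N m; "position": TCP position; "tcp_rot": TCP orientation; "force": force on the tool from outside, world axes, zero at the start; "moment": the same for the moment, N m; "opening": opening from 0.0 (shut) to 1.0 (fully open); "grasp_force": force on a finger pad.
Only numpy, scipy, OpenCV 4.12 (cv2) and the standard library are available. Lean on these libraries where they do the work, as an engineer would, in place of code of your own. Each camera call takes 0.05 s, during which the arm holds its last target. There are 200 camera calls.

## Working session

There is one attempt and no reset: what is moved stays moved. The work goes in short steps, Python scripts to look and compute and a tool call to move; the robot and the scene stay as the last step left them, time stands still between calls to the robot, and variables do not carry over. Pictures are saved under pics/ and viewed, at most 10 in all, crops included, and the job is handed in when it is done.

Besides the shell and the picture viewer there is one more tool, called after "Emit:" as name([rows], argument=value, ...), one row to a line, values as JSON. step_arm: Moves the arm, as the interface text tells. Scaled input: -1 to 1 covers 0.3 m each way for a shift and 45 degrees each way for a turn. Its arguments: {"type":"object","properties":{"steps":{"type":"array"}},"required":["steps"]}

```bash
mkdir -p pics; ls
python3 - <<'E'
from rig import *
import cv2,numpy as np
s=read_state();print(s)
ims=[]
for n in ["side","top"]:
    c=capture(n);np.savez(f'pics/{n}0.npz',**c)
    print(n,c['vertical_fov'],c['cx'],c['cy'],np.round(c['world_from_camera'],4).tolist())
    cv2.imwrite(f'pics/{n}0.png',cv2.cvtColor(c['image'],cv2.COLOR_RGB2BGR))
    ims.append(cv2.resize(c['image'],(512,384)))
E
```

```text
pics
{'time_s': 0.0, 'joint_positions': array([-8.62576951e+01,  3.02777240e+01,  8.21553278e+01,  1.20404577e-03,
        6.76880849e+01, -1.02264525e+01]), 'qvel': array([ 0.05924833, -0.00739883,  0.10846619, -0.03176391,  0.04856644,
        0.04275562]), 'tau': array([ 1.16211584e-03, -4.40039527e+01, -1.76590222e+01,  6.32795342e-02,
        5.82122756e-02, -1.72785717e-04]), 'position': array([ 0.15086941, -0.60583413,  0.24659076]), 'tcp_rot': array([[ 9.70429453e-01,  2.41384886e-01, -1.18594264e-04],
       [ 2.41384593e-01, -9.70427237e-01,  2.11099247e-03],
       [ 3.94474574e-04, -2.07719610e-03, -9.99997765e-01]]), 'force': array([-0.25776261, -1.09069213, -0.06887474]), 'moment': array([-0.00151007, -0.00647756, -0.00791862]), 'grasp_force': 0.0, 'opening': 1.0032763252498478}
side 51.46258530468698 259.51615796725946 196.1881911715231 [[-0.9937, -0.0818, 0.0772, 0.5334], [-0.1121, 0.6593, -0.7435, 0.8423], [0.0099, -0.7475, -0.6642, 0.8539], [0.0, 0.0, 0.0, 1.0]]
top 56.05587027336142 258.2951932164505 193.57235545632884 [[0.0206, -0.9984, 0.0525, 0.5377], [-0.9997, -0.0212, -0.0097, 0.0024], [0.0108, -0.0522, -0.9986, 1.3633], [0.0, 0.0, 0.0, 1.0]]
```

View pics/side0.png

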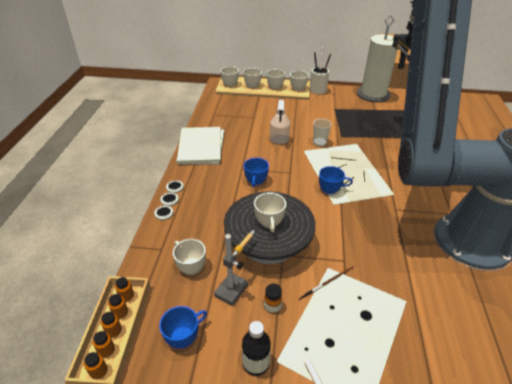

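View pics/top0.png

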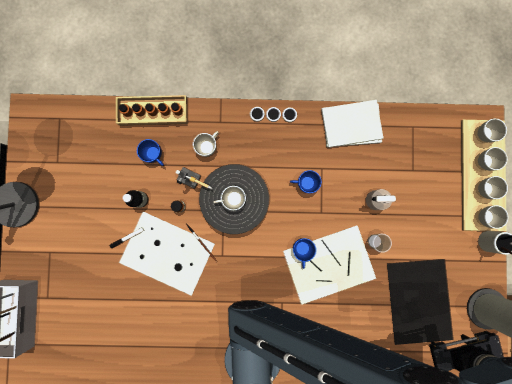

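```bash
cat > h.py <<'E'
import numpy as np,cv2
def load(n): return dict(np.load(f'pics/{n}.npz'))
def ray(c,uv):
    T=c['world_from_camera'];f=192/np.tan(np.radians(float(c['vertical_fov'])/2))
    d=T[:3,:3]@np.array([(uv[0]-float(c['cx']))/f,(uv[1]-float(c['cy']))/f,1]);return T[:3,3],d/np.linalg.norm(d)
def onz(c,uv,z):
    o,d=ray(c,uv);return o+d*(z-o[2])/d[2]
def proj(c,p):
    T=c['world_from_camera'];f=192/np.tan(np.radians(float(c['vertical_fov'])/2))
    q=T[:3,:3].T@(np.asarray(p)-T[:3,3]);return np.array([q[0]/q[2]*f+float(c['cx']),q[1]/q[2]*f+float(c['cy'])])
def wheel(c,box,tag=''):
    x0,y0,x1,y1=box;im=c['image'][y0:y1,x0:x1];h=cv2.cvtColor(im,cv2.COLOR_RGB2HSV)
    m=((h[...,1]<70)&(h[...,2]<110)).astype(np.uint8)
    m=cv2.morphologyEx(m,cv2.MORPH_CLOSE,np.ones((5,5)));m=cv2.morphologyEx(m,cv2.MORPH_OPEN,np.ones((9,9)))
    cs,_=cv2.findContours(m,0,2);k=cv2.convexHull(max(cs,key=cv2.contourArea))
    e=cv2.fitEllipse(k);return (e[0][0]+x0,e[0][1]+y0),e[1:],k+[x0,y0]
def cup(c,box):
    x0,y0,x1,y1=box;im=c['image'][y0:y1,x0:x1];h=cv2.cvtColor(im,cv2.COLOR_RGB2HSV)
    return ((h[...,1]<70)&(h[...,2]>125)).astype(np.uint8)
E
python3 - <<'E'
from h import *
t=load('top0');s=load('side0')
for c,b in((t,(195,155,280,245)),(s,(215,185,325,270))):
    ctr,e,k=wheel(c,b);P=np.array([onz(c,p[0],.085)[:2] for p in k])
    # circle fit
    A=np.c_[2*P,np.ones(len(P))];x=np.linalg.lstsq(A,(P**2).sum(1),rcond=None)[0]
    print(ctr,e,x[:2],np.sqrt(x[2]+x[:2]@x[:2]))
a=cv2.resize(t['image'][125:245,110:280],None,fx=4.5,fy=4.5,interpolation=2)
b=cv2.resize(s['image'][180:310,160:330],None,fx=3.5,fy=3.5,interpolation=2)
cv2.imwrite('pics/ct.png',a[...,::-1]);cv2.imwrite('pics/cs.png',b[...,::-1])
E
```

```text
(233.7085838317871, 198.78659439086914) ((68.99109649658203, 69.41663360595703), 28.314756393432617) [0.58509496 0.07670172] 0.122633935763262
(268.6763687133789, 226.90795135498047) ((70.54662322998047, 89.9990234375), 90.35311126708984) [0.58579087 0.0920931 ] 0.1255015207158124
```

View pics/ct.png

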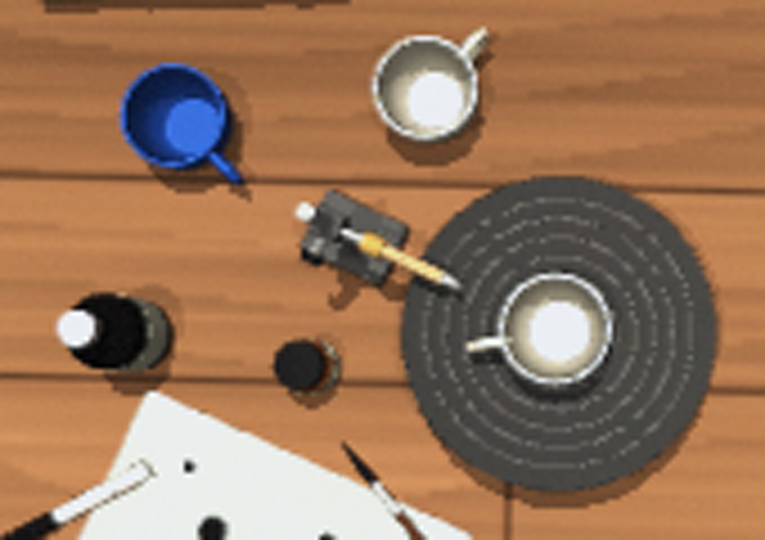

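View pics/cs.png

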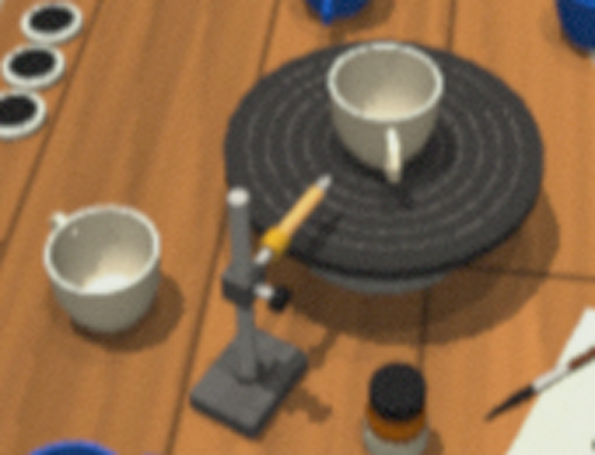

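```bash
cat >> h.py <<'E'
def tri(prs):
    A=np.zeros((3,3));b=np.zeros(3)
    for c,uv in prs:
        o,d=ray(c,uv);M=np.eye(3)-np.outer(d,d);A+=M;b+=M@o
    return np.linalg.solve(A,b)
E
python3 - <<'E'
from h import *
t=load('top0');s=load('side0')
C=np.array([.585,.0767])
print('side proj rim pts',[proj(s,[C[0]+.125*np.cos(a),C[1]+.125*np.sin(a),.085]).round(1).tolist() for a in(0,np.pi/2,np.pi,-np.pi/2)])
ang=lambda p:np.degrees(np.arctan2(p[1]-C[1],p[0]-C[0]))
for n,a,b in(('pen',(212.7,189.4),(253.1,231.7)),('handle',(214,202.1),(272.3,229)),('cuprim',(233.6,198.1),(270,204))):
    p=tri([(t,a),(s,b)]);q=onz(t,a,.121 if n!='cuprim' else .151);r=onz(s,b,.121 if n!='cuprim' else .151)
    for v in(p,q,r):print(n,v.round(4),ang(v).round(1),np.hypot(*(v[:2]-C)).round(4))
for uv,z in(((181.5,177),.121),((177.8,172.1),.205),((188,178),.02)):
    v=onz(t,uv,z);print(v,ang(v),np.hypot(*(v[:2]-C)))
E
```

```text
side proj rim pts [[224.1, 216.4], [264.7, 255.7], [315.6, 224.4], [273.4, 190.5]]
pen [0.6176 0.1491 0.1118] 65.7 0.0794
pen [0.614  0.1478 0.121 ] 67.8 0.0768
pen [0.6196 0.1576 0.121 ] 66.9 0.088
handle [0.5714 0.1422 0.1208] 101.7 0.0669
handle [0.5703 0.1422 0.121 ] 102.6 0.0671
handle [0.5724 0.1424 0.121 ] 100.8 0.0669
cuprim [0.585  0.0739 0.1429] -90.4 0.0028
cuprim [0.5844 0.0734 0.151 ] -100.7 0.0034
cuprim [0.5847 0.0826 0.151 ] 93.1 0.0059
[0.65456314 0.25645204 0.121     ] 68.84381135236812 0.19274290380698736
[0.66222436 0.25165596 0.205     ] 66.18366552534124 0.19124118371026008
[0.66084785 0.25279925 0.02      ] 66.69793252128046 0.19173899749686057
```

Emit:
step_arm([
  [0.28,-0.35,0,0,0,0,1],
  [0.48,-0.7,0,0,0,0,1],
  [0.48,-0.95,0,0,0,0,1],
  [0.48,-0.95,0,0,0,0,1],
  [0.48,-0.95,0,0,0,0,1],
  [0.48,-0.95,0,0,0,0,1],
  [0.48,-0.95,0,0,0,0,1],
  [0.48,-0.95,0,0,0,0,1],
])

```text
time_s: 0.77
position: [0.2213, -0.2904, 0.247]
tcp_rot: [[0.97, 0.242, -0.001], [0.242, -0.97, 0.004], [0.0, -0.004, -1.0]]
force: [-0.4, -0.8, 0.0]
opening: 0.483
grasp_force: 0.0
```

Emit:
step_arm([
  [0.1,-0.09,0,0,0,0,1],
  [0.2,-0.18,0,0,0,0,1],
  [0.3,-0.27,0,0,0,0,1],
  [0.4,-0.37,0,0,0,0,1],
  [0.5,-0.46,0,0,0,0,1],
  [0.6,-0.56,0,0,0,0,1],
  [0.7,-0.66,0,0,0,0,1],
  [0.8,-0.75,0,0,0,0,1],
])

```text
time_s: 1.43
position: [0.4004, -0.0167, 0.2475]
tcp_rot: [[0.97, 0.242, -0.001], [0.242, -0.97, 0.0], [-0.001, -0.0, -1.0]]
force: [0.9, -1.5, -0.4]
opening: 0.006
grasp_force: 0.0
```

Emit:
step_arm([
  [0.1,-0.1,0,0,0,0,1],
  [0.2,-0.2,0,0,0,0,1],
  [0.3,-0.3,0.04,0,0,0,1],
  [0.334,-0.328,0.15,0,0,0,1],
  [0.334,-0.328,0.25,0,0,0,1],
  [0.334,-0.328,0.35,0,0,0,1],
  [0.334,-0.328,0.4,0,0,0,1],
  [0.334,-0.328,0.4,0,0,0,1],
])

```text
time_s: 2.1
position: [0.4711, 0.1009, 0.1242]
tcp_rot: [[0.97, 0.242, -0.008], [0.242, -0.97, 0.0], [-0.008, -0.002, -1.0]]
force: [-0.3, -0.2, -0.5]
opening: 0.003
grasp_force: 0.0
```

Run:
```python
from rig import *
from h import *
ims=[]
for n in('top','side'):
    c=capture(n);np.savez(f'pics/{n}1.npz',**c);ims.append(c['image'])
a=cv2.resize(ims[0][110:290,130:340],(400,343));b=cv2.resize(ims[1][130:310,170:380],(400,343))
cv2.imwrite('pics/p1.png',np.hstack([a,b])[...,::-1])
s=read_state();print(s['position'],s['force'],s['time_s'])
```

```text
[0.47354771 0.10063702 0.1272073 ] [ 0.11678424 -0.48338612 -0.38364821] 2.2
```

View pics/p1.png

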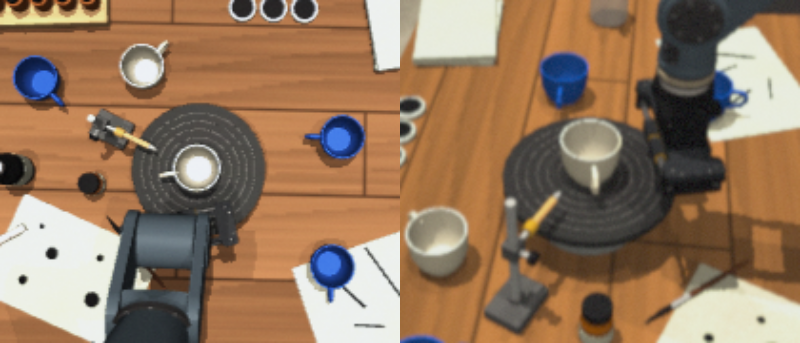

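Emit:
step_arm([
  [0,0,0.03,0,0,0,1],
  [0,0,0.05,0,0,0,1],
  [0,0,0.06,0,0,0,1],
  [0,0,0.06,0,0,0,1],
])

```text
time_s: 2.53
position: [0.4742, 0.1005, 0.1104]
tcp_rot: [[0.971, 0.241, 0.001], [0.241, -0.971, 0.0], [0.001, 0.0, -1.0]]
force: [-1.0, 0.4, 4.0]
opening: 0.006
grasp_force: 2.1
```

Emit:
step_arm([
  [0,0,0.004,0,0,0,1],
  [0,0.03,0.005,0,0,0,1],
  [0,0.11,0.005,0,0,0,1],
  [0,0.22,0.005,0,0,0,1],
  [-0.01,0.33,-0.05,0,0,0,1],
  [-0.03,0.4,-0.13,0,0,0,1],
  [-0.05,0.4,-0.15,0,0,0,1],
])

```text
time_s: 3.12
position: [0.4924, -0.0239, 0.1578]
tcp_rot: [[0.971, 0.238, 0.01], [0.238, -0.971, -0.004], [0.009, 0.006, -1.0]]
force: [0.8, -0.5, 0.5]
opening: 0.003
grasp_force: 0.0
```

```bash
cat > m.py <<'E'
from rig import *
from h import *
import sys
C=np.array([.585,.0755])
def handle(c):
    x0,y0,x1,y1=195,160,275,240
    im=c['image'][y0:y1,x0:x1];h=cv2.cvtColor(im,cv2.COLOR_RGB2HSV)
    m=(h[...,1]<75)&(h[...,2]>120)
    c0=proj(c,[*C,.15]);vs,us=np.nonzero(m);us=us+x0;vs=vs+y0
    P=np.array([onz(c,(u,v),.125)[:2] for u,v in zip(us,vs)])-C
    r=np.hypot(*P.T);a=np.arctan2(P[:,1],P[:,0])
    k=(r>.051)&(r<.08);return a[k],r[k]
if __name__=='__main__':
    t0=None
    for i in range(int(sys.argv[1])):
        t=read_state()['time_s'];c=capture('top');np.savez(f'pics/{sys.argv[2]}_{i}.npz',**c)
        a,r=handle(c);z=np.exp(1j*a).sum()
        print(t,len(a),np.degrees(np.angle(z)).round(1),round(abs(z)/max(len(a),1),3))
    s=read_state();print(s['position'],s['force'])
E
python3 m.py 4 f; python3 -c "
from m import *
a,r=handle(load('top1'));print(np.degrees(a).round(),r.round(3))"
```

```text
3.1167 14 -171.9 0.869
3.1667 13 -157.5 0.999
3.2167 12 -145.6 0.833
3.2667 12 -125.8 0.757
[ 0.48723654 -0.01866687  0.15433907] [-0.39025623  0.32559024 -0.38743129]
[  97.   97.   98.   99.   99.  100.  100.  101.  101.  102.  102.  103.
  104.  104. -169. -167.] [0.06  0.057 0.053 0.071 0.067 0.064 0.06  0.057 0.054 0.071 0.068 0.064
 0.061 0.058 0.076 0.076]
```

```bash
cat > an.py <<'E'
from m import *
def ang(c,show=False):
    a,r=handle(c)
    # densest cluster
    d=np.abs(np.angle(np.exp(1j*(a[:,None]-a[None]))))<np.radians(9)
    k=d[d.sum(1).argmax()];return np.degrees(np.angle(np.exp(1j*a[k]).sum())),k.sum(),np.degrees(a).round().astype(int)
if __name__=='__main__':
    for i in range(4):print(ang(load(f'f_{i}')))
E
python3 an.py
```

```text
(np.float64(-169.2668177483868), np.int64(13), array([  45, -173, -169, -165, -173, -169, -166, -173, -170, -167, -170,
       -167, -171, -168]))
(np.float64(-157.50532159488455), np.int64(13), array([-157, -153, -161, -158, -155, -162, -159, -156, -160, -157, -154,
       -158, -156]))
(np.float64(-145.93619253158977), np.int64(11), array([  31, -148, -145, -142, -150, -147, -144, -149, -146, -143, -147,
       -145]))
(np.float64(-133.76842450624176), np.int64(10), array([  31,  -42, -134, -132, -129, -137, -134, -132, -137, -134, -132,
       -136]))
```

Emit:
step_arm([
  [0.0,-0.1,0.0,0,0,0,1],
  [0.0,-0.18,0,0,0,0,1],
  [0.04,-0.23,0.04,0,0,0,1],
  [0.05,-0.23,0.08,0,0,0,1],
  [0.05,-0.23,0.1,0,0,0,1],
  [0.05,-0.23,0.1,0,0,0,1],
])

```text
time_s: 3.82
position: [0.4842, 0.0525, 0.1225]
tcp_rot: [[0.97, 0.244, -0.005], [0.244, -0.97, 0.001], [-0.005, -0.002, -1.0]]
force: [1.0, -0.5, 1.3]
opening: 0.004
grasp_force: 0.0
```

```bash
cat > q.py <<'E'
from an import *
t=[];A=[]
for i in range(int(sys.argv[1])):
    t.append(read_state()['time_s']);c=capture('top');A.append(ang(c)[0])
    print(t[-1],np.round(A[-1],1),ang(c)[1])
    np.savez(f'pics/q{int(t[-1]*100)}.npz',**c)
p=np.polyfit(t,np.unwrap(np.radians(A)),1);print('rate',p[0])
s=read_state();print(s['time_s'],s['position'],s['force'])
E
python3 q.py 4
```

```text
3.8167 -7.7 13
3.8667 2.8 16
3.9167 13.3 15
3.9667 23.5 15
rate 3.6368488565278985
4.0167 [0.48599027 0.05100427 0.12462801] [ 0.40882021 -0.36160227 -0.03263275]
```

Emit:
step_arm([
  [0,0,0.02,0,0,0,1],
  [0,0,0.035,0,0,0,1],
  [0,0,0.035,0,0,0,1],
  [0,0,0.035,0,0,0,1],
  [0,0,0.035,0,0,0,1],
  [0,0,0.035,0,0,0,1],
  [0,0,0.035,0,0,0,1],
  [0,0,0.035,0,0,0,1],
])

```text
time_s: 4.68
position: [0.4862, 0.0511, 0.1142]
tcp_rot: [[0.97, 0.241, 0.0], [0.241, -0.97, -0.0], [0.0, 0.0, -1.0]]
force: [-0.6, 0.3, 0.7]
opening: 0.004
grasp_force: 0.0
```

Emit:
step_arm([
  [0,0,0,0,0,0,1],
  [0,0,0,0,0,0,1],
  [0,0,0,0,0,0,1],
  [0,0,0,0,0,0,1],
  [0,0,0,0,0,0,1],
  [0,0,0,0,0,0,1],
])

```text
time_s: 5.18
position: [0.4861, 0.0511, 0.1141]
tcp_rot: [[0.97, 0.241, 0.0], [0.241, -0.97, 0.0], [0.0, -0.0, -1.0]]
force: [-0.2, -0.1, 0.4]
opening: 0.008
grasp_force: 0.0
```

```bash
python3 q.py 3
```

```text
5.1833 -93.2 9
5.2333 -84.5 12
5.2833 -74.5 13
rate 3.2659380610473736
5.3333 [0.48608891 0.0511425  0.11404782] [0.70788828 0.85136447 0.13573295]
```

Emit:
step_arm([
  [0,0,0,0,0,0,1],
  [0,0,0,0,0,0,1],
  [0,0,0,0,0,0,1],
  [0,0,0,0,0,0,1],
  [0,0,0,0,0,0,1],
  [0,0,0,0,0,0,1],
  [0,0,0,0,0,0,1],
  [0,0,0.022,0,0,0,1],
])

```text
time_s: 6.0
position: [0.4873, 0.0502, 0.1097]
tcp_rot: [[0.97, 0.244, 0.003], [0.244, -0.97, -0.002], [0.002, 0.003, -1.0]]
force: [-14.8, -11.1, 115.0]
opening: 0.0
grasp_force: 58.6
```

Emit:
step_arm([
  [0,0,0,0,0,0,1],
  [0,0,0,0,0,0,1],
  [0,0,0,0,0,0,1],
])

```text
time_s: 6.25
position: [0.487, 0.0508, 0.1102]
tcp_rot: [[0.97, 0.242, 0.003], [0.242, -0.97, -0.001], [0.003, 0.002, -1.0]]
force: [-3.2, -0.4, 26.2]
opening: 0.002
grasp_force: 13.1
```

```bash
python3 q.py 3
```

```text
6.25 51.9 15
6.3 51.9 15
6.35 51.9 15
rate -6.869307510643871e-16
6.4 [0.48700147 0.05079346 0.11024854] [-4.03828974 -0.79786323 25.38854115]
```

Emit:
step_arm([
  [0,0,-0.004,0,0,0,1],
  [0,0.02,-0.004,0,0,0,1],
  [0,0.04,-0.004,0,0,0,1],
  [0,0.06,-0.004,0,0,0,1],
  [0,0.08,-0.004,0,0,0,1],
  [0,0.088,-0.004,0,0,0,1],
  [0,0.088,-0.004,0,0,0,1],
  [0,0.088,-0.004,0,0,0,1],
])

```text
time_s: 7.07
position: [0.4967, 0.025, 0.1104]
tcp_rot: [[0.971, 0.24, 0.01], [0.24, -0.971, -0.001], [0.009, 0.003, -1.0]]
force: [2.6, 2.6, 10.3]
opening: 0.001
grasp_force: 5.2
```

```bash
python3 q.py 2
python3 - <<'E'
from rig import *
from h import *
ims=[]
for n in('top','side'):
    c=capture(n);np.savez(f'pics/{n}2.npz',**c);ims.append(c['image'])
a=cv2.resize(ims[0][155:245,165:275],None,fx=3.6,fy=3.6,interpolation=2);b=cv2.resize(ims[1][180:300,210:320],None,fx=3.6,fy=3.6,interpolation=2)
o=np.zeros((432,792,3),np.uint8);o[:324,:396]=a;o[:432,396:]=b
cv2.imwrite('pics/p2.png',o[...,::-1])
E
```

```text
7.0667 65.9 13
7.1167 65.9 13
rate 6.54590631863781e-16
7.1667 [0.49658099 0.02511907 0.11036984] [ 3.34919718  0.5791846  10.31932409]
```

View pics/p2.png

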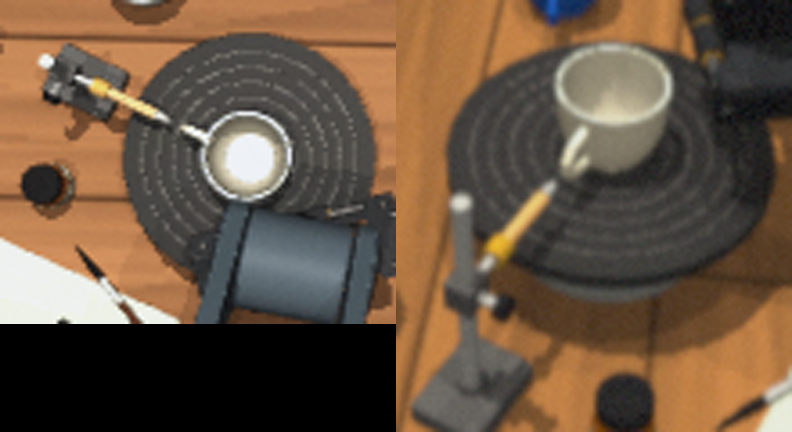

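The handle tip at (183,128) in the top crop lies on the pen's line from (90,83) to (168,120), and the side crop agrees. Now I'll lift off.

Emit:
step_arm([
  [0,0,-0.005,0,0,0,1],
  [0,0,-0.02,0,0,0,1],
  [-0.01,0,-0.1,0,0,0,1],
  [-0.05,0,-0.2,0,0,0,1],
  [-0.1,0,-0.3,0,0,0,1],
  [-0.1,0,-0.35,0,0,0,1],
  [-0.1,0,-0.35,0,0,0,1],
  [-0.1,0,-0.35,0,0,0,1],
])

```text
time_s: 7.93
position: [0.4634, 0.0182, 0.214]
tcp_rot: [[0.97, 0.241, 0.001], [0.241, -0.97, -0.0], [0.001, 0.001, -1.0]]
force: [0.7, 0.2, -1.1]
opening: 0.004
grasp_force: 0.0
```

```bash
python3 q.py 3
```

```text
7.9333 65.9 13
7.9833 65.9 13
8.0333 65.9 13
rate 1.0236997477417526e-15
8.0833 [0.46263078 0.01843567 0.21232311] [-0.66069734 -0.24651876  1.05079471]
```

```bash
python3 -c "
from rig import *
print(hand_in())"
```

```text
the job is handed in; nothing more can be done
None
```

I flicked the wheel to about 4 rad/s, let it coast past the pen untouched, braked it as the handle came round again and nudged it about 14° onto the mark; it is at rest with the handle within about 2° of the pen and the hand clear, and I handed it in at about 8 s with no verdict returned; the braking press read 115 N at the wrist, close to the 120 N limit, and I can't rule out a higher peak between readings.

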